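# Clear the bench scale and press its sunken tare key

### The job

Zero the bench scale: with the fingers, push the ball bearing off its steel pan so that it lies flat on the worktop close beside the scale, sliding it and never picking it up. Then, with the pan empty, reach a fingertip down the round well in the scale's control block, press the sunken tare key there all the way down for a moment and let it come back up. Leave the key in the square well and the loose parts standing round the scale alone.

Things in the scene. Friction and masses are not known exactly. Their poses are not given: they have to be found in the camera images.
- scale: fixed low bench scale, grey metal, 190 x 146 mm. Origin on the worktop under it; x points from the display fascia to the pan, y left, z up. In its frame: base x -90 to 100, y -73 to 73 mm, 9 mm high; flat control part x -90 to -11 mm, 55 mm high: fascia, then two blocks side by side along y, a well in each. The four loose parts stand in front of and beside this part; the worktop at the pan's y sides is free
- pan_centre (a point): middle of the top face of the scale's flat rimless steel pan, 12 mm above the worktop; axes as the scale's; the pan measures 106 (x) x 138 (y) mm and lies just beyond the control part
- bearing: dark steel ball bearing left lying flat on the pan, ring 52 mm across, 15 mm thick, about 0.11 kg, loose; it can stay leaning on the base's edge until pushed wholly past it; origin at the centre of its underside, z along its axis
- bearing_mid (a point): centre of the bearing, half-way through its thickness; z is its axis. 19.5 mm above the worktop while on the pan, 7.5 mm when flat on the worktop
- round_key_mouth (a point): centre of the mouth of the round well, 55 mm above the worktop, in the top face of one of the two blocks (which of the two varies). The well has straight walls, 46 mm across, with a thin steel ring round the mouth
- round_key_top (a point): centre of the top of the tare key at the bottom of the round well: a pale disc 40 mm across, at rest 26 mm below the mouth (29 mm above the worktop); moves with the key
- round_key (a joint): travel of the tare key: 0 released, grows as it is pressed down, 0.006 m fully down; a spring pushes it back up with 2 N at the start and 5 N fully down
- square_key_mouth (a point): centre of the mouth of the square well in the other block, 55 mm above the worktop; 44 x 44 mm, with a thin steel frame round the mouth. Not to be used
- square_key (a joint): travel of the pale square key 26 mm down the square well: 0 released, grows as pressed, 0.006 m fully down; must not be pressed
- rack_post (a point): fixed tall square steel post of the rack at the worktop's right edge, 60 (x) x 50 (y) mm, from below the worktop to high above it; this point is on its axis, 200 mm above the worktop. Keep the arm and the gripper clear of it on the way to the scale
- plug: core plug, a shallow round cup 58 mm across, 20 mm high, loose in front of the fascia; origin at the centre of its underside; leave alone
- pin: bright piston pin, tube 26 mm across, standing 60 mm high, loose in front of the fascia; origin at the centre of its foot; leave alone
- bolt: rusty bolt standing on its head, 27 mm across, 59 mm high, loose on the worktop at the right (-y) side of the blocks; origin at the centre of its foot; leave alone
- nut: bronze-coloured hexagon nut, 28 mm across, 12 mm high, loose on the worktop at the left (+y) side of the blocks; origin at the centre of its underside; leave alone
There are look-alikes about, which are no part of the job. What is shaped like the bearing but turquoise is not meant.

How it is judged:
On the way, in this order (a step that is already met when the one before it is completed fails the run):
1. the bearing has been pushed off the pan and lies flat and still on the worktop beside the scale (height (world z) of bearing_mid between 0.004 and 0.0105 m and angle between bearing_mid's own z axis and vertical below 0.12 rad and linear speed of bearing below 0.02 m/s and horizontal distance between bearing_mid and pan_centre below 0.22 m), for 0.2 s.
2. the tare key in the round well is pressed fully down (value of joint round_key above 0.0048 m), for 0.1 s.
At the end, for the whole second after the job is handed in: the bearing lies flat (within 0.12 rad) and still on the worktop, off the pan, its centre within 220 mm of the pan's middle; the tare key has been pressed at least 4.8 of its 6 mm and is back up (within 1.5 mm); the square key is up (all of step 1 and value of joint each of round_key, square_key below 0.0015 m); the robot touches nothing.
It fails at once if the bearing is lifted (centre more than 15 mm above its height on the pan) (height (world z) of bearing_mid above 0.035 m).
It fails at once if the key in the square well is pressed (more than 2 mm) (value of joint square_key above 0.002 m).
It fails at once if a loose part standing round the scale (plug, pin, bolt, nut) is moved more than 15 mm or knocked over (distance of any of plug, pin, bolt, nut from where it was at the start of the episode above 0.015 m or angle between any of plug, pin, bolt, nut's own z axis and vertical above 0.4 rad).
It also fails if it takes over 48 s, if anything falls off the work surface, if the arm or the gripper's body presses on something with over 40 N, if the wrist force passes 120 N, or if a joint passes its speed limit or range.

### The arm

A 7-joint arm with a two-finger parallel gripper is mounted at the origin on a cart in front of the work surface, level with it; the furniture and walls round the work are solid. World frame = base frame: x ahead of the robot, y to its left, z up, the work surface at z = 0. Lengths are in m, angles in rad, forces in N, time in s.
With the tool pointing down it reaches from about 0.425 to 1.025 m from the base axis. Payload 3.6 kg.
Tool frame: the origin (TCP) lies midway between the tips of the shut fingers; the grasp point (between the pads) lies 19 mm behind it; z points along the fingers, y is the line along which they close (so a half turn about z gives the same grasp; the last joint's range is limited). The gripper opens to 85 mm and grips with 20 to 120 N. Pads are 22 mm wide; open, the fingers measure 114 mm over their backs; the gripper's body (76 mm by 85 mm) begins 54 mm behind the grasp point. The pads swing forward as they close: fully open they stand 13 mm farther back than shut.
Start: joints at [-1.212, 0.591, 0.048, 1.609, -0.033, 0.943, -0.034], TCP at [0.317, 0.652, 0.231] pointing down, gripper open.
Joint ranges: [-2.69, 2.69], [-0.47, 2.24], [-1.27, 1.36], [0.19, 2.51], [-1.53, 4.68], [0.08, 2.07], [-3.09, 3.09]. Speed limits (rad/s): [2.57, 2.57, 3.14, 3.14, 3.14, 3.14, 3.14].

### API

Orientations are given as a 3x3 rotation matrix whose columns are the frame's x, y, z axes.
In Python, from station import sensors, eyes, workorder gives the robot as it stands.
- The arm moves only by the shell command python3 -m handwheel 'ROWS'. ROWS is JSON, a list of rows, each a list of 7 numbers: the closure in counts, from 0 (fully open) to 255 (shut), then the shift along the tool's x, y, z in m, then the turn, a rotation vector about the tool's x, y, z in rad. In form: [[gripper, tx, ty, tz, wx, wy, wz], ...]. A call has 1 to 12 rows; each row is the pose to reach, as a shift and turn from the pose commanded when the call began, along the tool's axes at that moment; what a row does not reach only later rows make up. A row lasts 1/10 s, in which the tool goes at most 50 mm and 8.59 degrees, less where a joint would pass 70% of its speed; a pose out of reach is approached as far as the arm can. A call with a gripper value outside its range is refused whole. The fingers move at their own pace and stop on an object; the grip force is fixed at half the most. Time passes only in rows, so rows that repeat a pose let the fingers close. It gives the time, the measured TCP pose, the force, the opening and the grip force at its end, in the units of the state.
- sensors.observe(): the state, without advancing time (a new reading comes with each control period).
- eyes.read_camera(name): name is "scene" or "top" or "wrist"; returns a dict with "color" (480x640x3 uint8, red, green, blue), "intrinsics" (3x3 intrinsics, pixels), "dist" ([k1, k2, p1, p2, k3] as OpenCV has them; the pictures are not rectified), "rvec" (rotation vector, rad) and "tvec" (3), from world to camera coordinates, as OpenCV has them. Camera axes: x right, y down, z forward; pixel columns grow to the right and rows downward; lengths in m; the calibration is good to about 2 mm. A picture is of the moment at which its call begins. There is no depth.
- workorder.close_job(): hands the job in; it is judged then, once.
The state is a dict: "t": time; "joint_pos": joint angles; "qvel": joint speeds; "effort": joint torques, N m; "eef_pos": TCP position; "tcp_rot": TCP orientation; "wrist_force": force on the tool from outside, world axes, zero at the start; "torque": the same for the moment, N m; "finger_gap": finger opening in m; "gripper_force": force on a finger pad.
Only numpy, scipy, OpenCV 4.12 (cv2) and the standard library are available. Lean on these libraries where they do the work, as an engineer would, in place of code of your own. Each camera call takes 0.05 s, during which the arm holds its last target. There are 200 camera calls.

## Working session

There is one attempt and no reset: what is moved stays moved. The work goes in short steps, Python scripts to look and compute and a shell command to move; the robot and the scene stay as the last step left them, time stands still between calls to the robot, and variables do not carry over. Pictures are saved under pics/ and viewed, at most 10 in all, crops included, and the job is handed in when it is done.

```bash
mkdir -p pics; ls
python3 - <<'E'
from station import sensors, eyes
import cv2
s=sensors.observe()
print(s['t'],s['eef_pos'],s['tcp_rot'],s['finger_gap'])
for n in ['scene','top']:
    c=eyes.read_camera(n); cv2.imwrite(f'pics/{n}0.png',c['color'][:,:,::-1]); print(n,c['intrinsics'],c['rvec'],c['tvec'],c['dist'])
E
```

```text
pics
0.0 [0.31680753 0.65119671 0.23013978] [[-8.99268472e-01  4.37396244e-01 -8.61237143e-04]
 [ 4.37397071e-01  8.99266089e-01 -2.07427200e-03]
 [-1.32797423e-04 -2.24203002e-03 -9.99997478e-01]] 0.08551301554148924
scene [[579.55398167   0.         314.77789356]
 [  0.         579.55398167 243.45733059]
 [  0.           0.           1.        ]] [ 2.08141106 -0.70842269  0.38662905] [-0.68073257  0.17009424  1.07661843] [-0.09854735  0.          0.          0.          0.        ]
top [[509.99311026   0.         314.60539954]
 [  0.         509.99311026 233.16638451]
 [  0.           0.           1.        ]] [ 2.19038262 -2.14338275  0.07214438] [-0.3066452   0.60332674  1.17328115] [-0.12128113  0.          0.          0.          0.        ]
```

View pics/scene0.png

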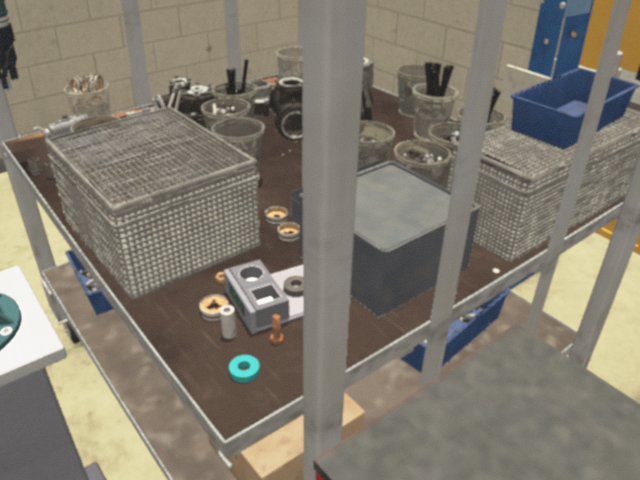

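View pics/top0.png

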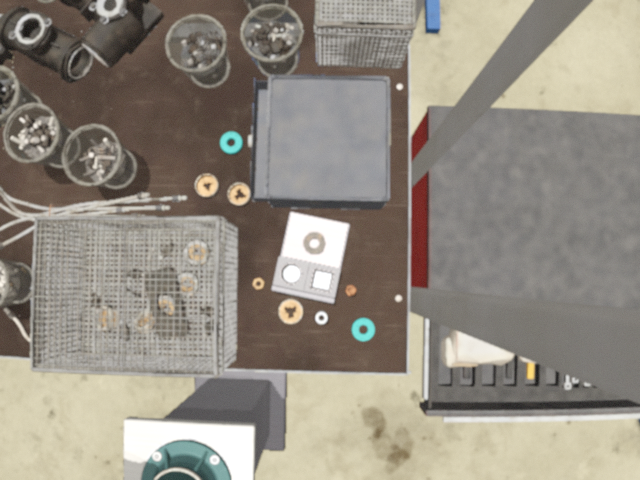

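```bash
cat > h.py <<'E'
import cv2, numpy as np
from station import sensors, eyes
def ray(c,uv):
    R=cv2.Rodrigues(np.array(c['rvec'],float))[0]; C=-R.T@np.array(c['tvec'])
    p=cv2.undistortPoints(np.array([[uv]],float),np.array(c['intrinsics']),np.array(c['dist']))[0,0]
    return C,R.T@np.array([p[0],p[1],1])
def onz(c,uv,z):
    C,d=ray(c,uv); return C+d*(z-C[2])/d[2]
def proj(c,P):
    return cv2.projectPoints(np.array(P,float).reshape(-1,3),np.array(c['rvec']),np.array(c['tvec']),np.array(c['intrinsics']),np.array(c['dist']))[0][:,0]
E
python3 - <<'E'
from h import *
np.set_printoptions(precision=4,suppress=True)
c=eyes.read_camera('top'); s=eyes.read_camera('scene')
C,_=ray(c,(0,0)); print('C',C,'nadir',proj(c,[C[0],C[1],0]), 'Cs',ray(s,(0,0))[0])
for uv,z in [((314,243),.02),((291,273),.055),((322,280),.055),((293,212),.012),((349,222),.012),((275,262),.055),((341,271),.055),((334,302),.055),((272,293),.055),((408,250),0),((258,284),0),((351,291),0),((291,312),0.02),((321,318),.06),((385,205),0),((255,200),0),((238,217),.15),((238,371),.15)]:
    print(uv,z,onz(c,uv,z))
cr=c['color'][180:340,220:420]; cv2.imwrite('pics/topc.png',cv2.resize(cr,(800,640),interpolation=cv2.INTER_CUBIC)[:600,:,::-1])
cr=s['color'][180:400,180:400]; 
cv2.imwrite('pics/scc.png',cv2.resize(s['color'][220:380,180:380],(750,600),interpolation=cv2.INTER_CUBIC)[:,:,::-1])
E
```

```text
C [ 0.506  -0.3192  1.2152] nadir [[324.6286 277.7766]] Cs [ 0.0449 -1.0378  0.7566]
(314, 243) 0.02 [ 0.5869 -0.2925  0.02  ]
(291, 273) 0.055 [ 0.5151 -0.2426  0.055 ]
(322, 280) 0.055 [ 0.5009 -0.3133  0.055 ]
(293, 212) 0.012 [ 0.6603 -0.2407  0.012 ]
(349, 222) 0.012 [ 0.6391 -0.3742  0.012 ]
(275, 262) 0.055 [ 0.5393 -0.2054  0.055 ]
(341, 271) 0.055 [ 0.5222 -0.356   0.055 ]
(334, 302) 0.055 [ 0.4518 -0.3415  0.055 ]
(272, 293) 0.055 [ 0.4687 -0.2005  0.055 ]
(408, 250) 0 [ 0.5762 -0.5168  0.    ]
(258, 284) 0 [ 0.4875 -0.1608  0.    ]
(351, 291) 0 [ 0.4761 -0.3824  0.    ]
(291, 312) 0.02 [ 0.4246 -0.2426  0.02  ]
(321, 318) 0.06 [ 0.4155 -0.313   0.06  ]
(385, 205) 0 [ 0.6833 -0.4607  0.    ]
(255, 200) 0 [ 0.6893 -0.1471  0.    ]
(238, 217) 0.15 [ 0.6297 -0.1334  0.15  ]
(238, 371) 0.15 [ 0.308  -0.1435  0.15  ]
```

View pics/topc.png

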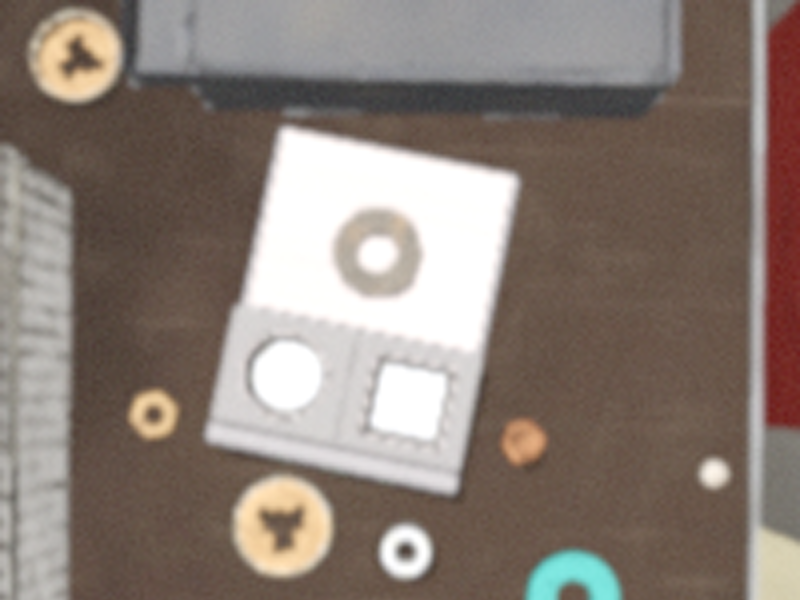

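Run:
```python
from h import *
np.set_printoptions(precision=4,suppress=True)
s=eyes.read_camera('scene'); c=eyes.read_camera('top')
b=onz(s,(138,290),0); print('basket corner',b)
for z in (.1,.15,.2,.25): print(z,proj(s,[b[0],b[1],z]))
# post axis candidates: project vertical lines
for P in [(0.455,-.55),(.77,-.53)]:
    print(P,proj(s,[[*P,0],[*P,.2],[*P,.4]]),proj(c,[[*P,0],[*P,.2],[*P,.6]]))
# box front
b=onz(s,(385,306),0);print('box',b,[proj(s,[b[0],b[1],z])[0] for z in(.1,.15,.2)])
# masks in top crop
im=c['color'][190:320,255:365].astype(int); g=im.sum(2)/3
for nm,m,z in [('bright',g>225,0)]:
    n,l,st,ce=cv2.connectedComponentsWithStats(m.astype(np.uint8))
    for i in range(1,n):
        if st[i,4]>30:
            uv=ce[i]+[255,190]; r=cv2.minAreaRect(np.argwhere(l==i)[:,::-1].astype(np.float32)); print(st[i],uv,r,onz(c,uv,.029),onz(c,uv,.055))
m=((g<185)&(g>0)).astype(np.uint8)
mm=np.zeros_like(m); mm[225-190:262-190,300-255:330-255]=m[225-190:262-190,300-255:330-255]
n,l,st,ce=cv2.connectedComponentsWithStats(mm)
for i in range(1,n):
    if st[i,4]>30: print('bearing',st[i],ce[i]+[255,190],onz(c,ce[i]+[255,190],.027))
# scale frame from corners of pan & block
pts={'pfl':onz(c,(220+283/4,180+126/4),.012),'pfr':onz(c,(220+519/4,180+174/4),.012),'bl':onz(c,(220+207/4,180+438/4),.055),'br':onz(c,(220+458/4,180+493/4),.055),'tl':onz(c,(220+236/4,180+303/4),.055)}
for k,v in pts.items(): print(k,v)
d=pts['pfl']-pts['pfr'];print('yaw',np.degrees(np.arctan2(-d[0],d[1])));d=pts['bl']-pts['br'];print(np.degrees(np.arctan2(-d[0],d[1])))
```

```text
basket corner [ 0.3307 -0.0867  0.    ]
0.1 [[129.7408 250.5748]]
0.15 [[125.3727 229.3618]]
0.2 [[120.84   207.0698]]
0.25 [[116.1396 183.6376]]
(0.455, -0.55) [[324.5095 402.3925]
 [327.3085 311.3502]
 [330.9083 190.6378]] [[421.3824 301.258 ]
 [440.3258 305.8072]
 [514.0473 323.3465]]
(0.77, -0.53) [[443.6735 318.5231]
 [459.2861 233.2951]
 [477.8015 127.2973]] [[413.7675 170.2497]
 [430.6514 149.7612]
 [494.1239  72.3413]]
box [ 0.7044 -0.4322  0.    ] [array([389.2147, 265.9308]), array([391.4612, 244.2818]), array([393.8058, 221.4633])]
[  27   23   66   56 2234] [314.8666 239.5098] ((59.6370849609375, 50.210899353027344), (59.13870620727539, 45.50271224975586), 11.9761323928833) [ 0.5945 -0.2946  0.029 ] [ 0.5926 -0.2951  0.055 ]
[55 49  9  9 63] [313.9524 243.127 ] ((59.0, 53.0), (8.0, 8.0), 90.0) [ 0.586  -0.2926  0.029 ] [ 0.5843 -0.2932  0.055 ]
[ 29  75  17  18 234] [291.7692 273.547 ] ((37.0, 83.5), (17.0, 16.0), 90.0) [ 0.5141 -0.2427  0.029 ] [ 0.5139 -0.2444  0.055 ]
[ 58  81  18  19 268] [321.7649 279.9776] ((66.8269271850586, 89.86538696289062), (16.081523895263672, 16.669872283935547), 11.309932708740234) [ 0.5008 -0.3127  0.029 ] [ 0.5009 -0.3128  0.055 ]
[ 61 122  11   8  45] [320.9333 315.4   ] ((66.0, 125.5), (7.0, 10.0), 90.0) [ 0.4191 -0.3125  0.029 ] [ 0.421  -0.3127  0.055 ]
bearing [ 49  43  21  20 215] [313.9767 242.9209] [ 0.5866 -0.2926  0.027 ]
pfl [ 0.6614 -0.2353  0.012 ]
pfr [ 0.6356 -0.376   0.012 ]
bl [ 0.4767 -0.1997  0.055 ]
br [ 0.449  -0.3427  0.055 ]
tl [ 0.5537 -0.2141  0.055 ]
yaw -10.40603773874188
-10.94061287706155
```

View pics/scc.png

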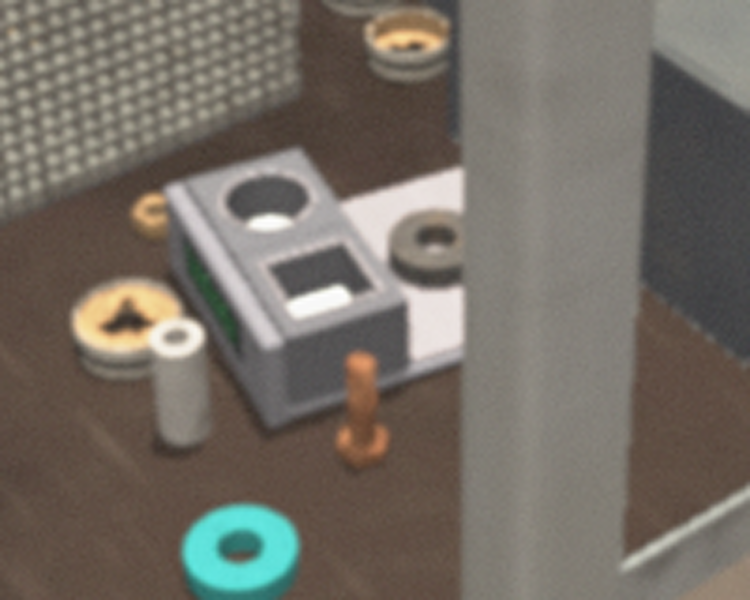

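Pictures: the post stands at about (0.455, -0.55), right of the scale. The scale has yaw of about -10.7°, the bearing is at top pixel (314,243), the round well at (291.5,273.5) and the square well at (322,280). The basket on the left is about 0.2 m high. I'll lift first, then cross over the basket.

```bash
python3 -m handwheel '[[165,0,0,-0.05,0,0,0],[165,0,0,-0.1,0,0,0],[165,0,0,-0.1,0,0,0],[165,-0.32,-0.34,-0.1,0,0,0.65],[165,-0.32,-0.34,-0.1,0,0,0.65],[165,-0.32,-0.34,-0.1,0,0,0.65],[165,-0.32,-0.34,-0.1,0,0,0.65],[165,-0.32,-0.34,-0.1,0,0,0.65],[165,-0.32,-0.34,-0.1,0,0,0.65],[165,-0.32,-0.34,-0.1,0,0,0.65],[165,-0.32,-0.34,-0.1,0,0,0.65],[165,-0.32,-0.34,-0.1,0,0,0.65]]'
```

```text
t: 1.5
eef_pos: [0.4515, 0.2204, 0.3316]
tcp_rot: [[-0.451, 0.892, 0.001], [0.892, 0.451, 0.001], [0.0, 0.001, -1.0]]
wrist_force: [0.1, -0.1, 0.1]
finger_gap: 0.0303
gripper_force: 0.0
```

```bash
python3 -m handwheel '[[165,-0.478,-0.08,0,0,0,0.655],[165,-0.478,-0.08,0,0,0,0.655],[165,-0.478,-0.08,0,0,0,0.655],[165,-0.478,-0.08,0,0,0,0.655],[165,-0.478,-0.08,0,0,0,0.655],[165,-0.478,-0.08,0,0,0,0.655],[165,-0.478,-0.08,0,0,0,0.655],[165,-0.478,-0.08,0,0,0,0.655],[165,-0.478,-0.08,0,0,0,0.655],[165,-0.478,-0.08,0,0,0,0.655],[165,-0.478,-0.08,0,0,0,0.655],[165,-0.478,-0.08,0,0,0,0.655]]'
python3 - <<'E'
from h import *
w=eyes.read_camera('wrist'); cv2.imwrite('pics/w1.png',w['color'][:,:,::-1])
print(sensors.observe()['eef_pos'],sensors.observe()['tcp_rot'],ray(w,(0,0))[0],proj(w,[[.5866,-.2926,.027],[.514,-.243,.029],[.514,-.243,.055],[.501,-.313,.055]]))
E
```

```text
t: 2.7
eef_pos: [0.5951, -0.2411, 0.3309]
tcp_rot: [[0.188, 0.982, -0.001], [0.982, -0.188, 0.0], [0.0, -0.001, -1.0]]
wrist_force: [0.2, 1.6, -0.9]
finger_gap: 0.0303
gripper_force: 0.0
[ 0.59526744 -0.23943296  0.33087677] [[ 1.85496652e-01  9.82644716e-01 -5.94635895e-04]
 [ 9.82644319e-01 -1.85495853e-01  1.19648201e-03]
 [ 1.06541423e-03 -8.06258991e-04 -9.99999107e-01]] [ 0.60688348 -0.16707673  0.47395531] [[325.61413474 232.12130042]
 [265.17689666 207.1714867 ]
 [261.81743706 211.37108882]
 [264.88548477 264.22116322]]
```

View pics/w1.png

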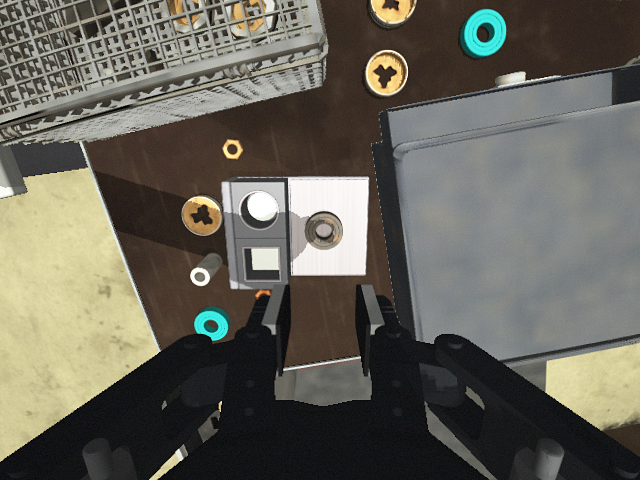

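Run:
```python
from h import *
np.set_printoptions(precision=4,suppress=True)
c=eyes.read_camera('top'); w=eyes.read_camera('wrist'); o=sensors.observe()
R=np.array(o['tcp_rot']);p=np.array(o['eef_pos'])
for uv in [(150,365),(190,340),(215,340),(455,338),(490,360),(268,300),(95,400),(20,470)]:
    C,d=ray(w,uv); C=R.T@(C-p); d=R.T@d
    t=(.011-C[0])/d[0]; print('knuckle tool',uv,C+d*t, C+d*(-C[0]-0.011)/d[0])
def edge(cam,a,b,z,y):
    A=onz(cam,a,z);B=onz(cam,b,z); return A[0]+(y-A[1])*(B[0]-A[0])/(B[1]-A[1])
for z in (0,.04,.08,.1,.12,.14,.16,.2):
    print(z,'top-rim top',[edge(c,(254,200),(388,202),z,y) for y in(-.25,-.35)],'wrist lower/dark',[edge(w,(376,147),(413,360),z,y) for y in(-.25,-.35)],'wrist rim',[edge(w,(397,155),(430,358),z,y) for y in(-.25,-.35)],'top bottom',[edge(c,(272,207),(383,208),z,y) for y in (-.25,-.35)])
cv2.imwrite('pics/w1c.png',cv2.resize(w['color'][130:370,180:460],(700,600),interpolation=cv2.INTER_CUBIC)[:,:,::-1])
```

```text
knuckle tool (150, 365) [ 0.011  -0.0527 -0.0606] [-0.011  -0.0701 -0.0322]
knuckle tool (190, 340) [ 0.011  -0.0457 -0.0477] [-0.011  -0.0606 -0.0148]
knuckle tool (215, 340) [ 0.011  -0.0375 -0.0475] [-0.011  -0.0496 -0.0146]
knuckle tool (455, 338) [ 0.011   0.0411 -0.0465] [-0.011   0.0561 -0.0132]
knuckle tool (490, 360) [ 0.011   0.0474 -0.0583] [-0.011   0.0646 -0.029 ]
knuckle tool (268, 300) [ 0.011  -0.0245 -0.0193] [-0.011  -0.0321  0.0235]
knuckle tool (95, 400) [ 0.011  -0.0602 -0.0749] [-0.011  -0.0803 -0.0514]
knuckle tool (20, 470) [ 0.011  -0.0637 -0.095 ] [-0.011  -0.0849 -0.0785]
0 top-rim top [np.float64(0.6897660145433842), np.float64(0.69023514360684)] wrist lower/dark [np.float64(0.6767579701207385), np.float64(0.6806113382482412)] wrist rim [np.float64(0.7030801208329716), np.float64(0.7075197528008398)] top bottom [np.float64(0.6736903537192587), np.float64(0.6747957800091064)]
0.04 top-rim top [np.float64(0.6837068124129736), np.float64(0.6841759414764295)] wrist lower/dark [np.float64(0.6711405482607508), np.float64(0.6749939163882533)] wrist rim [np.float6
[... 1310 characters left out ...]
op bottom [np.float64(0.6542844714608667), np.float64(0.6553898977507144)]
0.16 top-rim top [np.float64(0.6655292060217419), np.float64(0.6659983350851978)] wrist lower/dark [np.float64(0.6542882826807874), np.float64(0.65814165080829)] wrist rim [np.float64(0.6718945754764885), np.float64(0.6763342074443567)] top bottom [np.float64(0.6515122025668107), np.float64(0.6526176288566585)]
0.2 top-rim top [np.float64(0.6594700038913314), np.float64(0.6599391329547873)] wrist lower/dark [np.float64(0.6486708608207996), np.float64(0.6525242289483022)] wrist rim [np.float64(0.6640981891373677), np.float64(0.668537821105236)] top bottom [np.float64(0.6459676647786987), np.float64(0.6470730910685465)]
```

View pics/w1c.png

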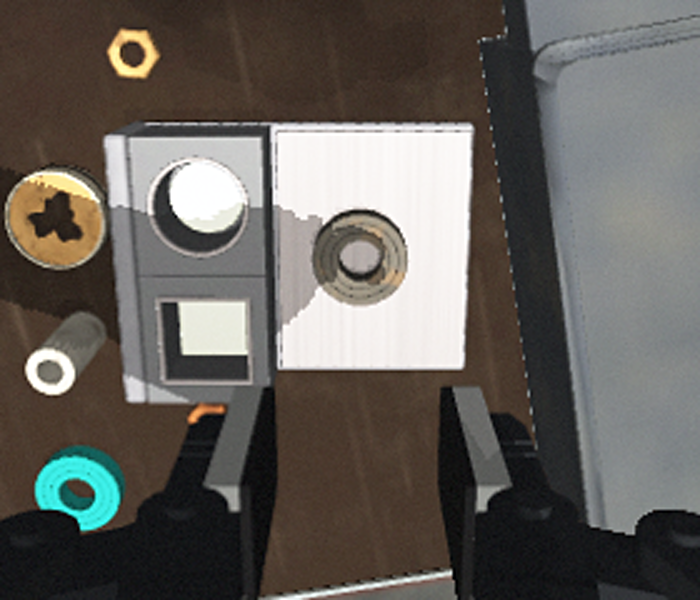

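```bash
python3 -m handwheel '[[190,-0.011,-0.003,0,0,0,0],[190,-0.011,-0.003,0.04,0,0,0],[190,-0.011,-0.003,0.08,0,0,0],[190,-0.011,-0.003,0.12,0,0,0],[190,-0.011,-0.003,0.16,0,0,0],[190,-0.011,-0.003,0.19,0,0,0],[190,-0.011,-0.003,0.22,0,0,0],[190,-0.011,-0.003,0.24,0,0,0],[190,-0.011,-0.003,0.26,0,0,0],[190,-0.011,-0.003,0.265,0,0,0],[190,-0.011,-0.003,0.265,0,0,0]]'
python3 - <<'E'
from h import *
w=eyes.read_camera('wrist'); cv2.imwrite('pics/w2.png',w['color'][:,:,::-1])
E
```

```text
t: 3.95
eef_pos: [0.5899, -0.2502, 0.066]
tcp_rot: [[0.185, 0.983, -0.001], [0.983, -0.185, 0.0], [0.0, -0.001, -1.0]]
wrist_force: [1.7, -0.1, 0.6]
finger_gap: 0.0216
gripper_force: 0.0
```

View pics/w2.png

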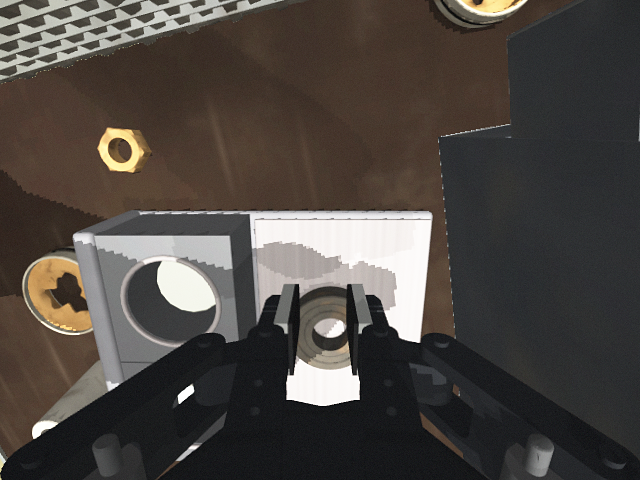

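```bash
python3 -m handwheel '[[190,0,0,0.02,0,0,0],[190,0,0,0.035,0,0,0],[190,0,0,0.044,0,0,0],[190,0,0,0.049,0,0,0],[190,0,0,0.049,0,0,0],[190,0,0,0.049,0,0,0]]'
python3 - <<'E'
from h import *
w=eyes.read_camera('wrist'); cv2.imwrite('pics/w3.png',w['color'][150:,:,::-1])
E
```

```text
t: 4.6
eef_pos: [0.5907, -0.2508, 0.0176]
tcp_rot: [[0.186, 0.983, 0.001], [0.983, -0.186, -0.0], [-0.0, 0.001, -1.0]]
wrist_force: [-0.3, -0.4, 1.4]
finger_gap: 0.0218
gripper_force: 0.0
```

View pics/w3.png

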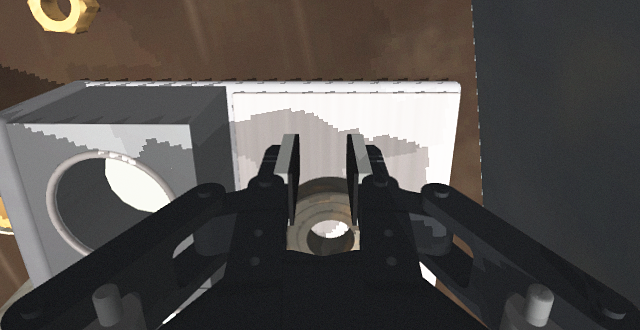

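```bash
python3 -m handwheel '[[190,-0.007,0,0,0,0,0],[190,-0.014,0,0,0,0,0],[190,-0.02,0,0,0,0,0],[190,-0.026,0,0,0,0,0],[190,-0.032,0,0,0,0,0],[190,-0.038,0,0,0,0,0],[190,-0.044,0,0,0,0,0],[190,-0.05,0,0,0,0,0],[190,-0.055,0,0,0,0,0],[190,-0.06,0,0,0,0,0],[190,-0.065,0,0,0,0,0],[190,-0.065,0,0,0,0,0]]' && python3 -m handwheel '[[190,-0.005,0,0,0,0,0],[190,-0.01,0,0,0,0,0],[190,-0.015,0,0,0,0,0],[190,-0.02,0,0,0,0,0],[190,-0.025,0,0,0,0,0],[190,-0.03,0,0,0,0,0],[190,-0.035,0,0,0,0,0],[190,-0.04,0,0,0,0,0],[190,-0.045,0,0,0,0,0],[190,-0.05,0,0,0,0,0],[190,-0.055,0,0,0,0,0],[190,-0.055,0,0,0,0,0]]'
python3 - <<'E'
from h import *
t=eyes.read_camera('top');s=eyes.read_camera('scene'); w=eyes.read_camera('wrist')
a=cv2.resize(t['color'][200:320,260:420],(640,480),interpolation=cv2.INTER_CUBIC)[:,:,::-1]
b=w['color'][:,:,::-1]
cv2.imwrite('pics/c4.png',cv2.resize(np.hstack([a,b]),(800,300)))
E
```

```text
t: 5.85
eef_pos: [0.578, -0.316, 0.0174]
tcp_rot: [[0.187, 0.982, 0.0], [0.982, -0.187, -0.002], [-0.001, 0.0, -1.0]]
wrist_force: [-0.5, -0.1, -0.0]
finger_gap: 0.0218
gripper_force: 0.0
t: 7.05
eef_pos: [0.5677, -0.37, 0.0175]
tcp_rot: [[0.187, 0.982, 0.0], [0.982, -0.187, -0.001], [-0.001, 0.0, -1.0]]
wrist_force: [-0.2, 0.0, 0.3]
finger_gap: 0.0217
gripper_force: 0.0
```

View pics/c4.png

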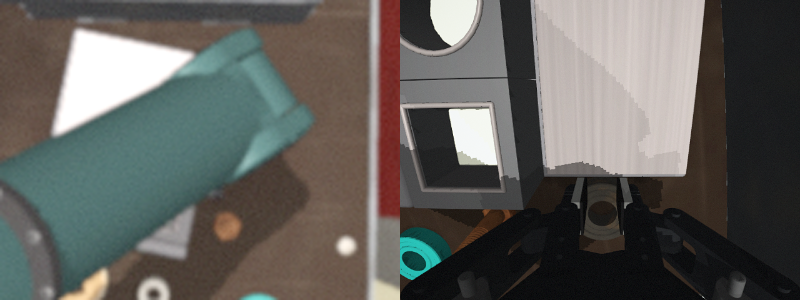

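```bash
python3 -m handwheel '[[190,-0.003,0,0,0,0,0],[190,-0.006,0,0,0,0,0],[190,-0.006,0,0,0,0,0],[190,0.01,0,0,0,0,0],[190,0.03,0,-0.01,0,0,0],[190,0.04,0,-0.05,0,0,0],[190,0.05,0,-0.09,0,0,0],[190,0.06,0,-0.13,0,0,0],[255,0.07,0,-0.15,0,0,0],[255,0.07,0,-0.15,0,0,0],[255,0.07,0,-0.15,0,0,0],[255,0.07,0,-0.15,0,0,0]]'
python3 - <<'E'
from h import *
s=eyes.read_camera('scene'); w=eyes.read_camera('wrist')
np.set_printoptions(precision=4,suppress=True)
cv2.imwrite('pics/c5.png',w['color'][:,:,::-1]); print(sensors.observe()['eef_pos'])
E
```

```text
t: 8.4
eef_pos: [0.5801, -0.2988, 0.1659]
tcp_rot: [[0.186, 0.983, -0.002], [0.983, -0.186, 0.001], [0.001, -0.003, -1.0]]
wrist_force: [-0.3, 0.2, -0.1]
finger_gap: 0.0002
gripper_force: 0.0
[ 0.58   -0.2995  0.1657]
```

View pics/c5.png

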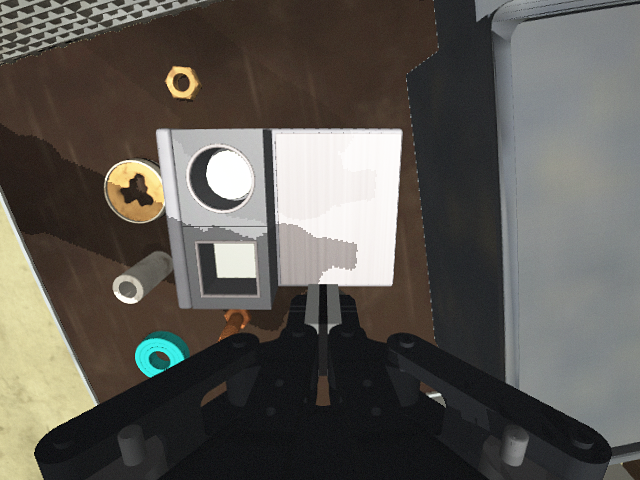

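The pan is empty and the bearing is hidden beneath the gripper. The round mouth is centred at about (221.5,178) in the wrist picture. Next I'll work out its position.

Run:
```python
from h import *
np.set_printoptions(precision=4,suppress=True)
w=eyes.read_camera('wrist'); g=cv2.cvtColor(w['color'],cv2.COLOR_RGB2GRAY)
for uv in [(221.5,178)]: print(onz(w,uv,.055))
# ring fit: radial edge points around the mouth (outer edge of ring bright->grey)
h=cv2.HoughCircles(cv2.medianBlur(g[120:235,165:275],3),cv2.HOUGH_GRADIENT,1,50,param1=80,param2=12,minRadius=28,maxRadius=40)
if h is not None:
    for c in h[0]: print(c+[165,120,0],onz(w,c[:2]+[165,120],.055))
print(onz(w,(228,260-0),.055),'sq; block corners',onz(w,(176,128),.055),onz(w,(265,128),.055),onz(w,(272,308),.055))
# project expected circle at .5145,-.2435
print(proj(w,[[.5145,-.2435,.055],[.5145+.023,-.2435,.055],[.5145,-.2205,.055],[.5145,-.2665,.055]]))
o=sensors.observe();print(o['eef_pos'],o['tcp_rot'])
```

```text
[ 0.5116 -0.2411  0.055 ]
[220.5 176.5  31.6] [ 0.5111 -0.2399  0.055 ]
[ 0.4992 -0.3049  0.055 ] sq; block corners [ 0.4886 -0.2001  0.055 ] [ 0.5517 -0.2126  0.055 ] [ 0.524 -0.353  0.055]
[[226.1281 180.4333]
 [255.985  174.5262]
 [217.9259 149.3303]
 [234.025  210.1323]]
[ 0.5801 -0.2997  0.1659] [[ 0.1866  0.9824 -0.0025]
 [ 0.9824 -0.1866  0.0008]
 [ 0.0003 -0.0026 -1.    ]]
```

```bash
python3 -m handwheel '[[255,0.022,-0.038,0,0,0,0],[255,0.044,-0.077,0,0,0,0],[255,0.044,-0.077,0,0,0,0],[255,0.044,-0.077,0,0,0,0],[255,0.044,-0.077,0,0,0,0],[255,0.044,-0.077,0.04,0,0,0],[255,0.044,-0.077,0.06,0,0,0],[255,0.044,-0.077,0.06,0,0,0],[255,0.044,-0.077,0.06,0,0,0]]'
python3 - <<'E'
from h import *
np.set_printoptions(precision=4,suppress=True)
t=eyes.read_camera('top');s=eyes.read_camera('scene');w=eyes.read_camera('wrist')
print('scene mouth',onz(s,(250.9,274.1),.055))
for n,c in (('top',t),('wrist',w),('scene',s)):
    uv=proj(c,[.566,-.405,.0075])[0]; print(n,'expected bearing px',uv)
    u,v=uv.astype(int); r={'top':26,'wrist':90,'scene':30}[n]
    if not(0<=u<640 and 0<=v<480): continue
    y0,x0=max(v-r,0),max(u-r,0)
    im=c['color'][y0:v+r,x0:u+r].astype(int)
    cv2.imwrite(f'pics/m_{n}.png',im[:,:,::-1])
    if n=='top':
        for row in (im[::3,::3]).tolist(): print(' '.join('%3d/%3d'%(p[0],p[0]-p[2]) for p in row))
g=cv2.cvtColor(w['color'],cv2.COLOR_RGB2GRAY)
uv=proj(w,[[.5125,-.2417,.055],[.5125,-.2187,.055]]);print('mouth px',uv)
E
```

```text
t: 9.45
eef_pos: [0.5146, -0.2434, 0.1074]
tcp_rot: [[0.187, 0.982, 0.001], [0.982, -0.187, -0.001], [-0.001, 0.001, -1.0]]
wrist_force: [-0.4, -1.0, -1.1]
finger_gap: 0.0003
gripper_force: 0.0
scene mouth [ 0.5112 -0.2443  0.055 ]
top expected bearing px [361.3887 253.1639]
255/  0 255/  0 255/  0 255/  0 244/  8 126/ 21 110/ 33 101/ 31 103/ 32 105/ 34 106/ 34 102/ 32 108/ 30 106/ 34 103/ 32 104/ 31 103/ 31 106/ 30
255/  0 255/  0 255/  0 255/  0 230/  4 118/ 29 118/ 32 107/ 31 109/ 34 104/ 32 105/ 31 107/ 31 107/ 31 106/ 31 103/ 35 106/ 30 106/ 31 102/ 29
255/  0 255/  0 255/  0 255/  0 192/  6 112/ 29 110/ 33 109/ 33 107/ 27 106/ 30 108/ 32 107/ 31 103/ 31 106/ 32 105/ 31 104/ 32 106/ 30 101/ 34
255/  0 255/  0 255/  0 255/  3 170/  4 118/ 34 110/ 30 113/ 31 108/ 29 105/ 29 110/ 33 108/ 28 107/ 31 103/ 30  97/ 32 106/ 31 105/ 33 100/ 30
255/  0 255/  0 255/  0 255/  6 139/ 14 106/ 28 106/ 30 110/ 29 105/ 31 103/ 30 105/ 32 108/ 31 107/ 29 103/ 32 103/ 30 105/ 32 102/ 29 102/ 31
255/  0 255/  0 255/  0 236/  7 117/ 20 119/ 26 150/ 22 164/ 22 145/ 22 110/ 32 109/ 33 110/ 29 107/ 31 
[... 1329 characters left out ...]
07/ 28
221/  5 215/  3 109/ 21 107/ 30 108/ 31 107/ 32  99/ 30 105/ 34 105/ 32 106/ 29 108/ 34 108/ 33 101/ 30 110/ 30 108/ 27 108/ 32 108/ 30 104/ 31
215/  4 206/  4  86/ 23 104/ 32 109/ 34  99/ 28 104/ 29 103/ 32 105/ 31 104/ 30 107/ 35 106/ 32 104/ 32 107/ 31 108/ 32 109/ 31 110/ 33 109/ 30
220/  4 185/  7  95/ 29  99/ 30 105/ 34 102/ 29 104/ 29 106/ 33 103/ 31 107/ 35 108/ 33 104/ 33 105/ 32 107/ 31 105/ 31 106/ 32 108/ 28 109/ 31
wrist expected bearing px [415.1772 399.2198]
scene expected bearing px [322.5172 324.4039]
mouth px [[321.9967 260.0035]
 [314.7948 224.4407]][ WARN:0@8.881] global loadsave.cpp:1063 imwrite_ Unsupported depth image for selected encoder is fallbacked to CV_8U.
```

Run:
```python
from h import *
np.set_printoptions(precision=4,suppress=True)
t=eyes.read_camera('top'); im=t['color'].astype(int)
x0,y0=335,227; c=im[y0:y0+52,x0:x0+52]
m=((c[:,:,0]>135)&(c[:,:,0]-c[:,:,2]>12)).astype(np.uint8)
n,l,st,ce=cv2.connectedComponentsWithStats(m); i=1+np.argmax(st[1:,4])
k=cv2.findContours((l==i).astype(np.uint8),cv2.RETR_EXTERNAL,cv2.CHAIN_APPROX_NONE)[0][0]
e=cv2.fitEllipse(k); print(st[i],ce[i],e)
p=onz(t,np.array(e[0])+[x0,y0],.012); print(p)
q=p-[.4629,-.2712,0]; print('local x,y',-.09+.9826*q[0]-.186*q[1],.186*q[0]+.9826*q[1])
# pan centre from bounds (local x ~43)
print('dist pan', np.hypot(p[0]-.59,p[1]+.2955))
# mouth from wrist, above the well
w=eyes.read_camera('wrist'); g=cv2.cvtColor(w['color'],cv2.COLOR_RGB2GRAY)
a=cv2.Canny(g,60,150); s=g[180:350,200:440]
h=cv2.HoughCircles(cv2.medianBlur(g[150:360,180:460],3),cv2.HOUGH_GRADIENT,1,80,param1=80,param2=12,minRadius=30,maxRadius=60)
if h is not None:
    for cc in h[0]: print(cc+[180,150,0],onz(w,cc[:2]+[180,150],.055))
print(sensors.observe()['eef_pos'])
```

```text
[  9  15  24  23 371] [20.7278 25.7817] ((20.724872589111328, 25.792858123779297), (22.29624366760254, 22.34559440612793), 97.82968139648438)
[ 0.5664 -0.3913  0.012 ]
local x,y 0.03401333673504557 -0.09876660957571042
dist pan 0.09867274379084251
[317.5 259.5  38.7] [ 0.5096 -0.2404  0.055 ]
[202.5 262.5  34.2] [ 0.4391 -0.2292  0.055 ]
[405.5 240.5  51.7] [ 0.5644 -0.2384  0.055 ]
[ 0.5146 -0.2427  0.1084]
```

```bash
python3 -m handwheel '[[255,0,0,-0.04,0,0,0],[255,-0.04,0.04,-0.08,0,0,0],[255,-0.073,0.08,-0.09,0,0,0],[255,-0.073,0.08,-0.09,0,0,0],[255,-0.073,0.08,-0.09,0,0,0],[255,-0.073,0.08,-0.09,0,0,0]]'
cat > b.py <<'E'
from h import *
np.set_printoptions(precision=4,suppress=True)
w=eyes.read_camera('wrist'); im=w['color'].astype(int); g=cv2.cvtColor(w['color'],cv2.COLOR_RGB2GRAY)
o=sensors.observe(); print(o['eef_pos'])
b=np.array([.5664,-.3913]); ys=np.array([.186,.9826]); xs=np.array([.9826,-.186])
# centre + rim prediction: flat, z top .015
th=np.arange(0,2*np.pi,np.pi/6)
print('flat rim px',proj(w,[[*(b+.026*(np.cos(a)*xs+np.sin(a)*ys)),.015] for a in th])[::3])
# profile along local y through the bearing centre, and offsets +-8,16 mm along x
for dx in (-.018,0,.018):
    print('dx',dx)
    L=[]
    for s in np.arange(.045,-.035,-.002):
        P=b+dx*xs+s*ys; u,v=proj(w,[*P,.012])[0]
        if 0<=u<639 and 0<=v<479: L.append('%d:%d,%d,%d'%(round(s*1000),*im[int(round(v)),int(round(u))]))
    print(' '.join(L))
E
python3 b.py
```

```text
t: 10.3
eef_pos: [0.5782, -0.3283, 0.1974]
tcp_rot: [[0.186, 0.983, -0.0], [0.983, -0.186, 0.001], [0.001, -0.001, -1.0]]
wrist_force: [0.1, 0.4, 0.1]
finger_gap: 0.0003
gripper_force: 0.0
[ 0.5776 -0.3273  0.1968]
flat rim px [[350.4405 275.4553]
 [325.3765 251.6898]
 [300.1787 275.427 ]
 [325.2451 298.1659]]
dx -0.018
45:169,162,156 43:174,167,161 41:174,166,162 39:171,165,161 37:174,164,162 35:171,164,159 33:164,157,153 31:117,117,120 29:37,26,23 27:32,31,25 25:38,36,33 23:34,35,31 21:79,78,69 19:89,85,75 17:87,81,72 15:85,80,70 13:87,83,71 11:86,81,72 9:70,67,58 7:83,78,70 5:88,84,77 3:89,87,76 1:92,86,77 -1:100,95,85 -3:93,89,79 -5:100,93,84 -7:117,110,98 -9:153,145,129 -11:106,100,94 -13:99,96,93 -15:92,94,89 -17:94,94,90 -19:94,92,90 -21:91,92,90 -23:87,89,84 -25:88,90,88 -27:90,91,90 -29:91,91,89 -31:89,93,88 -33:93,92,92
dx 0
45:224,217,213 43:176,167,166 41:176,166,165 39:176,168,165 37:171,165,160 35:173,166,162 33:169,163,159 31:121,121,120 29:33,32,31 27:39,37,31 25:73,67,62 23:94,88,76 21:93,88,78 19:88,85,74 17:98,89,79 15:100,92,76 13:182,161,132 11:173,151,126 9:107,88,74 7:78,61,50 5:81,64,50 3:79,62,51 1:78,59,48 -1:72,56,44 -3:65,51,38 -5:41,39,35 -7:35,35,33 -9:37,37,30 -11:19,17,16 -13:17,17,18 -15:13,15,19 -17:16,12,18 -19:15,15,17 -21:15,11,15 -23:14,17,17 -25:13,17,17 -27:13,15,15 -29:17,17,16 -31:15,12,15 -33:17,13,14
dx 0.018
45:247,242,240 43:247,243,240 41:222,212,208 39:174,166,160 37:179,170,165 35:172,165,162 33:168,160,157 31:120,119,119 29:43,37,27 27:50,39,31 25:47,40,30 23:45,36,31 21:48,39,32 19:44,33,26 17:73,58,47 15:46,41,33 13:45,42,37 11:77,76,68 9:138,132,116 7:157,149,132 5:160,150,134 3:161,154,138 1:165,154,140 -1:158,150,134 -3:157,147,132 -5:157,150,133 -7:161,155,136 -9:168,159,138 -11:192,164,129 -13:147,123,93 -15:96,76,58 -17:74,59,46 -19:79,62,51 -21:78,60,48 -23:68,51,40 -25:20,21,22 -27:22,24,26 -29:16,20,23 -31:21,24,23 -33:17,20,22
```

```bash
python3 -m handwheel '[[255,0.045,0.001,0,0,-0.15,0],[255,0.045,0.001,0,0,-0.3,0],[255,0.045,0.001,0,0,-0.45,0],[255,0.045,0.001,0,0,-0.45,0],[255,0.045,0.001,0,0,-0.45,0],[255,0.045,0.001,0,0,-0.45,0]]'
cat > e.py <<'E'
from h import *
np.set_printoptions(precision=4,suppress=True)
w=eyes.read_camera('wrist'); im=w['color'].astype(int); g=im.sum(2)/3
C=ray(w,(0,0))[0]; b=np.array([.5664,-.3913]); ys=np.array([.186,.9826]); xs=np.array([.9826,-.186])
c0=proj(w,[*b,.015])[0]; print('C',C,'bearing px',c0)
print('rim flat',proj(w,[[*(b+.026*d),.015] for d in (xs,ys,-xs,-ys)]))
print('rim lean',proj(w,[[*(b+.026*d),z] for d,z in ((xs,.0195),(ys,.024),(-xs,.0195),(-ys,.015))]))
print('base edge', proj(w,[*(b+.0278*ys),.009]),'pan edge',proj(w,[*(b+.0318*ys),.012]))
u,v=c0.astype(int)
for vv in range(v-40,v+40,2): print(vv,' '.join('%3d'%g[vv,uu] for uu in range(u-48,u+50,4)) if 0<=vv<480 else '')
E
python3 e.py
```

```text
t: 10.95
eef_pos: [0.5866, -0.2856, 0.1975]
tcp_rot: [[0.169, 0.982, -0.082], [0.885, -0.188, -0.426], [-0.434, -0.001, -0.901]]
wrist_force: [-0.4, -0.2, 0.4]
finger_gap: -0.0003
gripper_force: 0.0
C [ 0.6086 -0.158   0.2941] bearing px [325.1052 224.5896]
rim flat [[349.278  224.5852]
 [325.1901 205.2281]
 [300.9356 224.6004]
 [325.0274 242.1835]]
rim lean [[349.5164 227.3204]
 [325.2284 210.6542]
 [300.7317 227.3352]
 [325.0274 242.1835]]
base edge [[325.1713 200.3189]] pan edge [[325.1974 198.8897]]
184 209 230 227 231 227 229 229 230 231 224 235 226 232 232 231 234 228 231 225 229 228 226 229 229 230
186 209 232 228 230 225 230 227 230 231 225 234 228 231 233 232 234 228 229 226 227 230 225 228 231 229
188 217 231 227 229 228 230 228 230 232 225 235 228 232 232 231 232 229 230 226 229 228 225 227 230 228
190 214 231 229 227 227 230 226 231 231 226 234 226 231 233 231 233 228 228 224 229 230 224 226 228 229
192 208 231 228 228 226 229 228 230 230 224 235 225 231 231 230 232 229 228 224 227 227 225 227 229 230
194 202 230 230 226 226 231 228 229 231 225 233 226 230 231 230 232 227
[... 2868 characters left out ...]
  54  52  51  53  55  56  56  54  53  56  54  59  66  53  53  55  54  52  56
252  60  54  51  55  56  54  55  54  55  55  55  50  60  49  53  53  51  54  61  51  52  52  59  56  54
254  58  55  57  55  55  52  51  54  55  50  49  50  57  57  51  52  51  51  56  56  51  52  52  57  49
256  55  54  52  56  56  55  55  54  56  55  57  51  56  54  50  51  49  54  55  56  50  53  55  51  55
258  57  54  52  58  58  55  58  55  54  55  52  56  54  58  52  54  54  55  53  50  52  53  54  52  53
260  56  56  55  55  59  55  54  55  53  57  56  58  58  61  51  59  55  52  54  53  51  53  53  51  53
262  59  54  57  58  54  51  57  55  55  61  53  57  57  61  52  57  52  55  55  51  53  52  49  57  51
```

Bearing rim measures 37 rows by 48 columns, which matches a flat bearing (37.0) and not a leaning one (31.5). Next, the key.

```bash
python3 -m handwheel '[[255,0,0,0,0,0.15,0],[255,0,0,0,0,0.3,0],[255,0.03,-0.04,0.03,0,0.45,0],[255,0.0635,-0.081,0.0665,0,0.45,0],[255,0.0635,-0.081,0.0665,0,0.45,0],[255,0.0635,-0.081,0.0665,0,0.45,0],[255,0.0635,-0.081,0.0665,0,0.45,0]]'
python3 - <<'E'
from h import *
np.set_printoptions(precision=4,suppress=True)
o=sensors.observe();print(o['eef_pos'],o['tcp_rot'])
w=eyes.read_camera('wrist'); g=cv2.cvtColor(w['color'],cv2.COLOR_RGB2GRAY).astype(int)
# mouth rim seen through wrist: profile across visible (camera-side) chord and x-direction
ys=np.array([.186,.9826]); xs=np.array([.9826,-.186]); m=np.array([.5125,-.2425])
for nm,d,off in (('x@+10y',xs,.010*ys),('x@+5y',xs,.005*ys),('y@0x',ys,0*ys),('y@+12x',ys,.012*xs),('y@-12x',ys,-.012*xs)):
    print(nm,' '.join('%d:%d'%(k,g[int(round(v)),int(round(u))]) for k in range(-30,31,1) for u,v in [proj(w,[*(m+off+d*k/1000),.055])[0]] if 0<=u<639.4 and 0<=v<479.4))
E
```

```text
t: 11.7
eef_pos: [0.5142, -0.2445, 0.1111]
tcp_rot: [[0.189, 0.982, 0.003], [0.982, -0.189, -0.001], [-0.001, 0.003, -1.0]]
wrist_force: [1.3, 0.0, -0.2]
finger_gap: -0.0001
gripper_force: 0.0
[ 0.5142 -0.2445  0.1111] [[ 0.1893  0.9819  0.0029]
 [ 0.9819 -0.1893 -0.0013]
 [-0.0007  0.0031 -1.    ]]
x@+10y -30:98 -29:100 -28:107 -27:104 -26:125 -25:145 -24:132 -23:58 -22:49 -21:59 -20:96 -19:178 -18:225 -17:222 -16:224 -15:223 -14:224 -13:223 -12:223 -11:222 -10:218 -9:240 -8:255 -7:255 -6:255 -5:255 -4:255 -3:255 -2:255 -1:255 0:255 1:255 2:255 3:255 4:255 5:255 6:255 7:255 8:255 9:255 10:255 11:255 12:255 13:255 14:255 15:255 16:148 17:89 18:55 19:102 20:232 21:235 22:175 23:179 24:181 25:184 26:182 27:179 28:184 29:184 30:180
x@+5y -30:105 -29:106 -28:104 -27:120 -26:147 -25:93 -24:55 -23:48 -22:52 -21:47 -20:61 -19:103 -18:210 -17:220 -16:222 -15:223 -14:220 -13:221 -12:223 -11:221 -10:221 -9:219 -8:219 -7:222 -6:220 -5:218 -4:219 -3:219 -2:216 -1:238 0:255 1:255 2:255 3:255 4:255 5:255 6:255 7:255 8:255 9:255 10:255 11:255 12:255 13:255 14:255 15:255 16:73 17:56 18:50 19:51 20:5
[... 638 characters left out ...]
 -11:54 -10:57 -9:55 -8:56 -7:54 -6:57 -5:57 -4:56 -3:50 -2:56 -1:204 0:231 1:238 2:238 3:255 4:255 5:255 6:255 7:255 8:255 9:255 10:255 11:255 12:255 13:255 14:255 15:255 16:255 17:240 18:216 19:183 20:211 21:242 22:159 23:171 24:186 25:189 26:189 27:189 28:192 29:190 30:189
y@-12x -30:18 -29:16 -28:18 -27:20 -26:17 -25:107 -24:114 -23:147 -22:182 -21:162 -20:88 -19:69 -18:50 -17:56 -16:54 -15:55 -14:51 -13:55 -12:50 -11:54 -10:53 -9:51 -8:57 -7:57 -6:54 -5:80 -4:228 -3:237 -2:239 -1:239 0:239 1:224 2:220 3:221 4:221 5:223 6:224 7:218 8:221 9:224 10:223 11:224 12:245 13:255 14:255 15:255 16:255 17:255 18:255 19:255 20:255 21:255 22:216 23:244 24:174 25:182 26:187 27:190 28:190 29:191 30:190
```

```bash
python3 -m handwheel '[[255,0.001,-0.003,0.02,0,0,0],[255,0.001,-0.003,0.04,0,0,0],[255,0.001,-0.003,0.046,0,0,0],[255,0.001,-0.003,0.046,0,0,0],[255,0.001,-0.003,0.046,0,0,0],[255,0.001,-0.003,0.046,0,0,0]]'
python3 - <<'E'
from h import *
o=sensors.observe();print(o['eef_pos'],o['wrist_force'])
E
```

```text
t: 12.35
eef_pos: [0.5121, -0.2409, 0.0649]
tcp_rot: [[0.186, 0.983, 0.002], [0.983, -0.186, -0.001], [-0.001, 0.002, -1.0]]
wrist_force: [-0.2, -0.4, -0.0]
finger_gap: -0.0001
gripper_force: 0.0
[ 0.51206768 -0.24094872  0.06489279] [-0.15262279 -0.42695772 -0.01950424]
```

```bash
python3 -m handwheel '[[255,-0.001,0,0.01,0,0,0],[255,-0.001,0,0.02,0,0,0],[255,-0.001,0,0.028,0,0,0],[255,-0.001,0,0.033,0,0,0],[255,-0.001,0,0.033,0,0,0],[255,-0.001,0,0.033,0,0,0]]'
```

```text
t: 12.95
eef_pos: [0.5106, -0.2414, 0.0305]
tcp_rot: [[0.186, 0.983, -0.0], [0.983, -0.186, 0.0], [0.0, -0.0, -1.0]]
wrist_force: [0.7, 0.1, -0.2]
finger_gap: 0.0002
gripper_force: 0.0
```

```bash
python3 -m handwheel '[[255,0,0,0.003,0,0,0],[255,0,0,0.005,0,0,0],[255,0,0,0.006,0,0,0],[255,0,0,0.007,0,0,0],[255,0,0,0.0075,0,0,0],[255,0,0,0.0075,0,0,0],[255,0,0,0.0075,0,0,0]]'
```

```text
t: 13.65
eef_pos: [0.511, -0.2416, 0.0235]
tcp_rot: [[0.186, 0.983, 0.001], [0.983, -0.186, -0.0], [-0.0, 0.001, -1.0]]
wrist_force: [-0.7, 0.3, 4.4]
finger_gap: -0.0002
gripper_force: 2.3
```

```bash
python3 -m handwheel '[[255,0,0,0.001,0,0,0],[255,0,0,0.002,0,0,0],[255,0,0,0.002,0,0,0],[255,0,0,0.002,0,0,0],[255,0,0,0.002,0,0,0]]'
```

```text
t: 14.15
eef_pos: [0.5111, -0.2416, 0.0229]
tcp_rot: [[0.186, 0.982, 0.001], [0.982, -0.186, 0.0], [0.001, 0.001, -1.0]]
wrist_force: [-1.9, 1.4, 16.9]
finger_gap: -0.0
gripper_force: 8.8
```

The key has bottomed out: 17 N against the stop. Next I'll withdraw straight up.

```bash
python3 -m handwheel '[[255,0,0,-0.005,0,0,0],[255,0,0,-0.02,0,0,0],[255,0,0,-0.05,0,0,0],[255,0,0,-0.09,0,0,0],[255,0,0,-0.13,0,0,0],[255,0,0,-0.17,0,0,0],[255,0,0,-0.2,0,0,0],[255,0,0,-0.2,0,0,0],[255,0,0,-0.2,0,0,0],[255,0,0,-0.2,0,0,0],[255,0,0,-0.2,0,0,0],[255,0,0,-0.2,0,0,0]]'
python3 - <<'E'
from h import *
np.set_printoptions(precision=4,suppress=True)
t=eyes.read_camera('top'); im=t['color'].astype(int)
x0,y0=335,227; c=im[y0:y0+52,x0:x0+52]
m=((c[:,:,0]>135)&(c[:,:,0]-c[:,:,2]>12)).astype(np.uint8)
n,l,st,ce=cv2.connectedComponentsWithStats(m); i=1+np.argmax(st[1:,4]); print(st[i],ce[i])
# key height: white disc in wrist view
w=eyes.read_camera('wrist'); print(sensors.observe()['wrist_force'])
for z in (.029,.023): print(z,[w['color'][int(v),int(u)].mean() for a in (-21,-19,-17,0,17,19,21) for u,v in [proj(w,[.511+.00098*a,-.2416-.000186*a,z])[0]]])
E
```

```text
t: 15.35
eef_pos: [0.51, -0.241, 0.2201]
tcp_rot: [[0.186, 0.983, -0.003], [0.983, -0.186, 0.001], [0.0, -0.003, -1.0]]
wrist_force: [0.8, -0.3, 0.5]
finger_gap: -0.0001
gripper_force: 0.0
[  9  15  24  23 368] [20.7201 25.8234]
[ 0.2559  0.5876 -0.3589]
0.029 [np.float64(216.66666666666666), np.float64(255.0), np.float64(255.0), np.float64(255.0), np.float64(255.0), np.float64(255.0), np.float64(99.0)]
0.023 [np.float64(136.66666666666666), np.float64(255.0), np.float64(255.0), np.float64(255.0), np.float64(255.0), np.float64(219.33333333333334), np.float64(117.33333333333333)]
```

The bearing hasn't moved, and the arm is clear of everything.

```bash
python3 -c "
from station import workorder
print(workorder.close_job())"
```

```text
the job is handed in; nothing more can be done
None
```

I handed the job in (no verdict was shown): the bearing lies flat on the worktop beside the scale, the tare key was pressed to its stop and released, and the arm ended clear; I did not recheck the square key and loose parts at the end.

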